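# Drive a vessel plug home with the spring setter

## Robot

A 6-joint arm with a two-finger parallel gripper is mounted at the origin on the work surface. World frame = base frame: x ahead of the robot, y to its left, z up, the work surface at z = 0. Lengths are in m, angles in degrees, forces in N, time in s.
With the tool pointing down it reaches from about 0.325 to 0.775 m from the base axis. Payload 5.5 kg.
Tool frame: the origin (TCP) lies at the centre of the arm's flange, where the gripper is bolted on; the fingertips stand 182 mm ahead of it and the grasp point (between the pads) lies 163 mm ahead of it; z points along the fingers, y is the line along which they close (so a half turn about z gives the same grasp; the last joint's range is limited). The gripper opens to 88 mm and grips with 3 to 60 N. Pads are 20 mm wide; open, the fingers measure 115 mm over their backs; the gripper's body (75 mm by 178 mm) begins 61 mm behind the grasp point.
Start: joints at [72.324, 5.22, 70.514, -0, 104.267, -3.249], TCP at [0.149, 0.581, 0.405] pointing down, gripper open.
Joint ranges: [-164.24, 164.24], [-49.07, 125.15], [9.68, 141.18], [-86.29, 266.29], [3.28, 154.24], [-151.56, 151.56]. Speed limits (degrees/s): [147.25, 147.25, 172.46, 180, 180, 180].

## Interface

Orientations are given as [roll, pitch, yaw] about the fixed x, y, z axes, in that order (R = Rz(yaw) Ry(pitch) Rx(roll)).
In Python, from station import r gives the robot as it stands. The module is installed in compiled form; this text tells all that it offers. Calls block until the motion is done:
- r.reach(position, orientation): joint-space move of the TCP to a pose.
- r.servo_line(position, rotation=None, speed=0.15): straight line of the TCP; rotation=None keeps the orientation; speed is the mean speed in m/s.
- r.move_joints(angles): joint-space move.
- r.let_go() and r.grab(squeeze=None): open the fingers fully, or close them until they stop; squeeze is the grip in N (None keeps the last).
- r.wait(seconds).
- r.inverse_kinematics(position, orientation): joint angles nearest the present ones, or None.
- r.sense(): the state.
- r.snapshot(name): name is "side" or "top" or "wrist"; returns a dict with "frame" (420x560x3 uint8, red, green, blue), "fx", "fy", "cx", "cy" (pixels), "R" (3x3) and "t" (3): a world point X has camera coordinates R X + t. Camera axes: x right, y down, z forward; pixel columns grow to the right and rows downward; lengths in m; the calibration is good to about 2 mm. A picture is of the moment at which its call begins. There is no depth.
A pose or a line that the arm cannot do raises r.IKError and nothing moves.
- r.hand_in(): hands the job in, once; it reports no verdict.
The state is a dict: "clock": time; "joints": joint angles; "joint_vel": joint speeds; "joint_torque": joint torques, N m; "tcp_pos": TCP position; "orientation": TCP orientation; "contact_force": force on the tool from outside, world axes, zero at the start; "torque": the same for the moment, N m; "opening": finger opening in m.
Only numpy, scipy, OpenCV 4.12 (cv2) and the standard library are available. Lean on these libraries where they do the work, as an engineer would, in place of code of your own. Each camera call takes 0.05 s, during which the arm holds its last target. There are 200 camera calls.

## Task

Seat the half-inserted brass plug in the steel fitting with the spring setter: draw its swing arm back by the upright post until the catch clicks in, without forcing the arm into the rubber buffer behind it, and let go so that the catch alone holds it. Then press the trip button, gently, with the gripper so that the arm springs home and drives the plug fully in. Keep clear of the arm while it flies, never push the plug with the robot, and leave the other things on the bench where they are.

Things in the scene. Friction and masses are not known exactly. Their poses are not given: they have to be found in the camera images.
- pivot (a point): Pivot axis of the setter, a 235 x 380 mm grey plate 12 mm thick, bolted to the bench at varying place and yaw. Point on the vertical axis, 97 mm above the bench; point z up.
- grip (a point): Middle of the upright round black post (18 mm diameter, from 70 to 122 mm above the bench, this point at 97 mm) near the outer end of the swing arm, 165 mm from the pivot axis. The arm's top is at 70 mm (striker 77 mm): keep fingertips above 75 mm. The post runs on a level circle about pivot and may turn in the grasp.
- swing (a joint): Angle of the steel swing arm, rad: 0 home, grows anticlockwise seen from above as it is drawn back. Starts at about 0.1, resting on the proud plug. Its spring pulls home with about 8 N at the post at first, 11 to 13 N at 1.3 rad. The catch, clamped elsewhere each time, takes it at 0.9 to 1.3 rad; its ramp adds 2 to 3 N just before. Let back once caught, the arm stays and the pull vanishes; else it flies home.
- buffer (a joint): Squeeze of the rubber-tipped spring buffer behind the arm, m: 0 free, 0.010 bottomed out. The arm meets it some 0.03 rad (5 mm at the post) beyond where the catch takes it; then the pull at the post rises by about 1.3 N for each mm the post moves. A few mm of squeeze are fine, more than 7 mm (some 22 to 25 N in all at the post) is forcing it.
- trip (a joint): Travel of the trip button, m: 0 up, 0.013 pressed to the bottom. It is tied to the catch and dips by itself as the arm rides over the ramp. With the arm caught, the catch lets go at about 8 mm, which takes 8 to 13 N. Sprung, it comes back up when released. More than 30 N is too much.
- trip_top (a point): Centre of the flat top of the round steel trip button, 30 mm in diameter, 95 mm above the bench when up, free from above. It stands behind the drawn-back arm, outside the arm's path.
- plug (a joint): How far the brass plug has been driven from its most proud place, m: starts between 0 and 0.005, fully home (underside of its head against the fitting) at 0.013. About 55 N of friction hold it: only the flying arm's blow drives it.
- plug_face (a point): Centre of the flat face of the plug's head (25 mm in diameter, 5 mm thick), 60 mm above the bench, 105 mm from the pivot; the arm's striker rests against it at the start.

How it is judged:
By the outcome, as a careful person would: the job done as asked, in the order asked, and still so for the second after the job is handed in, with the robot touching nothing.
It also fails if it takes over 72 s, if anything falls off the work surface, if the arm or the gripper's body presses on something with over 40 N, if the wrist force passes 120 N, or if a joint passes its speed limit or range.

## Working session

There is one attempt and no reset: what is moved stays moved. The work goes in short steps, each a Python script; the robot and the scene stay as the last script left them, time stands still between calls to the robot, and variables do not carry over. Pictures are saved under pics/ and viewed, on a budget of 10 in all, crops included, one or two more only if the job needs it, and the job is handed in when it is done.

```bash
mkdir -p pics; ls; python3 - <<'E'
from station import r
import cv2, numpy as np, pickle
s={n:r.snapshot(n) for n in("top","side","wrist")}
pickle.dump(s,open("s0.pkl","wb"))
for n in s:
    cv2.imwrite(f"pics/{n}0.png",s[n]["frame"][:,:,::-1])
    print(n,s[n]["fx"],s[n]["cx"],s[n]["cy"],(-np.array(s[n]["R"]).T@s[n]["t"]).round(3))
print(r.sense())
E
```

```text
pics
top 544.1244824767334 279.58428579275966 201.40652639401443 [0.517 0.03  0.889]
side 412.0343386850729 279.1571547616133 209.7839633669052 [ 0.315 -0.327  0.575]
wrist 349.3230604891258 283.7821402402418 205.3918402990664 [0.078 0.6   0.384]
{'clock': 0.15, 'joints': array([ 7.23258262e+01,  5.25385299e+00,  7.05648588e+01,  5.85299422e-04,
        1.04266619e+02, -3.24952192e+00]), 'joint_vel': array([-0.02953199, -0.17944224, -0.18828737, -0.0471096 ,  0.07833649,
       -0.01491519]), 'joint_torque': array([ 1.47211758e-03, -4.47041738e+01, -4.06909704e+01,  6.98650489e-02,
        2.74152355e-02, -9.78999537e-05]), 'tcp_pos': array([0.14948879, 0.58113387, 0.40377114]), 'orientation': array([-1.79914839e+02, -5.40346733e-03,  1.65575488e+02]), 'contact_force': array([-0.8029081 , -0.65995421, -0.30415108]), 'torque': array([ 0.0122455 ,  0.01632797, -0.03892802]), 'opening': 0.08779828688589562}
```

View pics/top0.png

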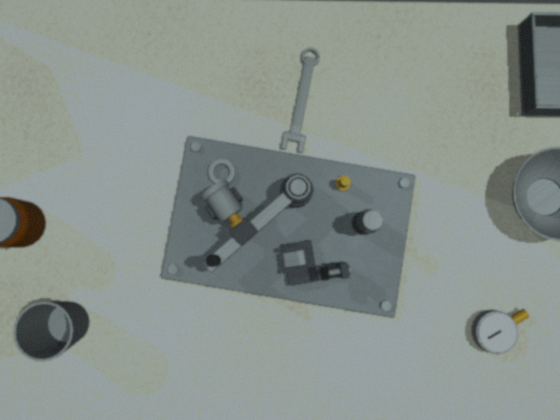

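View pics/side0.png

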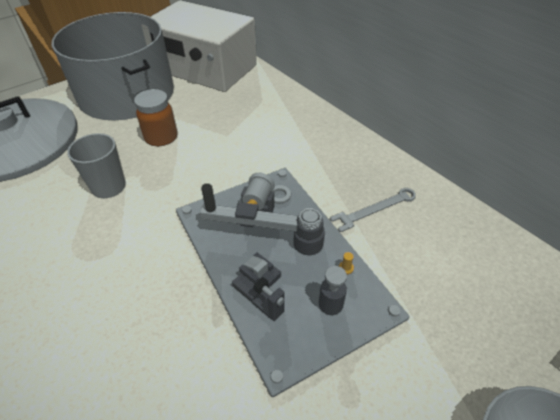

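Top view: the plate is centred near (290,225), with the pivot hub at about (297,188), post top at about (213,261), brass plug at (236,220), catch at (297,258), buffer at (335,271) and the likely trip button at (369,221). The side view agrees: post (208,195), hub (309,220), button (335,277). Next I'll enlarge both.

```bash
cat > h.py <<'E'
import numpy as np, cv2
def cam(s): return np.array(s["R"]),np.array(s["t"]).ravel()
def ray(s,u,v):
    R,t=cam(s); d=R.T@np.array([(u-s["cx"])/s["fx"],(v-s["cy"])/s["fy"],1]); return -R.T@t,d/np.linalg.norm(d)
def onz(s,u,v,z):
    o,d=ray(s,u,v); return o+d*(z-o[2])/d[2]
def tri(s1,p1,s2,p2):
    A=np.zeros((3,3));b=np.zeros(3)
    for s,p in((s1,p1),(s2,p2)):
        o,d=ray(s,*p);M=np.eye(3)-np.outer(d,d);A+=M;b+=M@o
    X=np.linalg.solve(A,b); return X
def proj(s,X):
    R,t=cam(s);c=R@np.array(X)+t; return np.array([s["cx"]+s["fx"]*c[0]/c[2],s["cy"]+s["fy"]*c[1]/c[2]])
E
python3 - <<'E'
import pickle,cv2,numpy as np
from h import *
s=pickle.load(open("s0.pkl","rb"))
T=s["top"]["frame"][130:320,160:420,::-1]; S=s["side"]["frame"][165:325,170:410,::-1]
cv2.imwrite("pics/topz.png",cv2.resize(T,(780,570),interpolation=cv2.INTER_CUBIC))
cv2.imwrite("pics/sidez.png",cv2.resize(S,(792,528),interpolation=cv2.INTER_CUBIC))
t,d=s["top"],s["side"]
for n,a,b in(("post",(213,261),(208,187)),("hub",(297,187),(310,213)),("button",(371,220),(336,274))):
    print(n,"tri",tri(t,a,d,b).round(4),"onz.097 top",onz(t,*a,.097).round(4),"side",onz(d,*b,.097).round(4))
print(s["top"]["R"])
E
```

```text
post tri [0.5083 0.1018 0.1214] onz.097 top [0.5067 0.1049 0.097 ] side [0.5201 0.124  0.097 ]
hub tri [ 0.6172 -0.0178  0.0884] onz.097 top [ 0.615  -0.0165  0.097 ] side [ 0.6131 -0.0239  0.097 ]
button tri [ 0.5686 -0.127   0.092 ] onz.097 top [ 0.5671 -0.1251  0.097 ] side [ 0.5672 -0.1298  0.097 ]
[[ 0.00325554 -0.99964662  0.02638266]
 [-0.99530505 -0.00579125 -0.09661426]
 [ 0.0967329  -0.02594426 -0.99497218]]
```

View pics/topz.png

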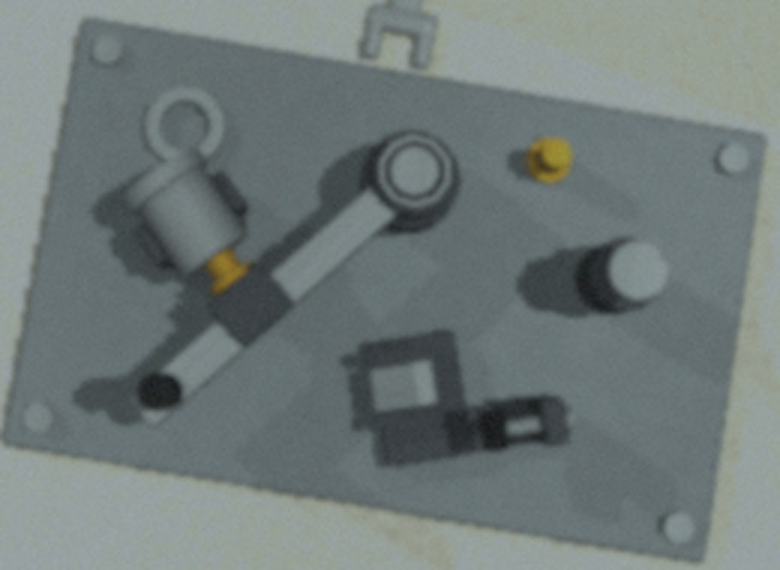

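View pics/sidez.png

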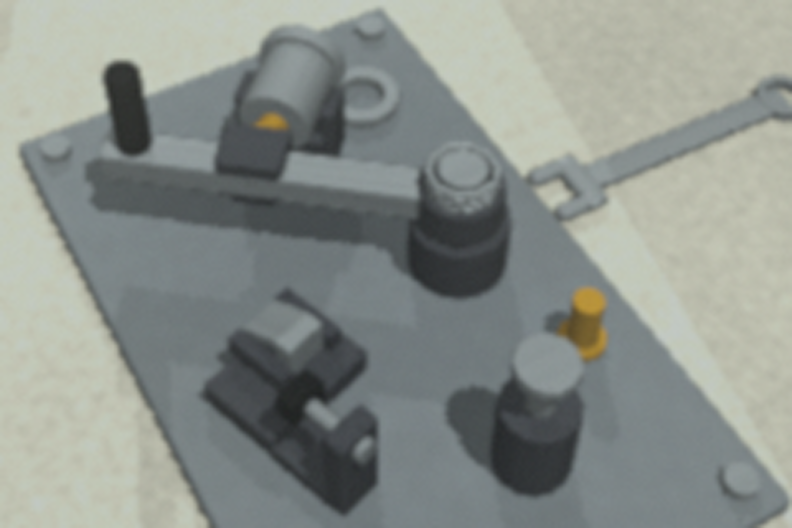

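The zooms give these top-image centres: post (160,391)/3+(160,130), hub (413,170), button disc (637,271). In the side zoom: post top (123,70), hub (464,170), button (548,364), catch wedge (285,325), buffer block top (352,415). I'll triangulate these and check them against the 165 mm radius and the given heights.

```bash
python3 - <<'E'
import pickle
from h import *
s=pickle.load(open("s0.pkl","rb")); t,d=s["top"],s["side"]
T=lambda x,y:(160+x/3,130+y/3); S=lambda x,y:(170+x/3.3,165+y/3.3)
P={}
for n,a,b,z in(("post",(160,391),(123,70),.122),("hub",(413,171),(464,168),.09),("button",(637,271),(548,364),.095),
  ("bufblock",(555,420),(352,418),None),("catch",(403,383),(285,325),None),("plug",(228,285),(272,121),.06)):
    X=tri(t,T(*a),d,S(*b)); P[n]=X
    print(n,X.round(4),"res",(proj(t,X)-T(*a)).round(1),(proj(d,X)-S(*b)).round(1), "" if z is None else (onz(t,*T(*a),z).round(4),onz(d,*S(*b),z).round(4)))
hub=P["hub"]
print("post",P["post"]); 
for n in P: v=(P[n]-hub)[:2]; print(n,"R",np.hypot(*v).round(4),"az",np.degrees(np.arctan2(v[1],v[0])).round(1))
# plate corners top (plate top z .012)
for c in((83,18),(763,135),(703,562),(5,443)): print("corner",onz(t,*T(*c),.012).round(4))
# button disc mask in both views
for nm,c in(("top",T(637,271)),("side",S(548,364))):
    g=cv2.cvtColor(s[nm]["frame"],cv2.COLOR_RGB2GRAY); u,v=map(int,c); w=g[v-14:v+15,u-14:u+15]
    th,_=cv2.threshold(w,0,255,cv2.THRESH_OTSU); print(nm,g[v,u],th)
E
```

```text
post [0.5084 0.1017 0.1234] res [ 0.2 -0.3] [-0.3  0. ] (array([0.5079, 0.102 , 0.122 ]), array([0.5094, 0.1027, 0.122 ]))
hub [ 0.6179 -0.0191  0.0821] res [ 0.5 -0.7] [-0.8  0.1] (array([ 0.6159, -0.0179,  0.09  ]), array([ 0.6142, -0.0246,  0.09  ]))
button [ 0.5677 -0.1287  0.0917] res [ 0.4 -0.5] [-0.7  0.1] (array([ 0.5667, -0.1274,  0.095 ]), array([ 0.5669, -0.1306,  0.095 ]))
bufblock [ 0.4942 -0.0899  0.0747] res [ 0.2 -0.4] [-0.5  0.1] 
catch [ 0.512  -0.0158  0.0428] res [ 0.2 -0.3] [-0.4  0. ] 
plug [0.5642 0.0708 0.0757] res [ 1.8 -2.8] [-3.   0.3] (array([0.5608, 0.0743, 0.06  ]), array([0.5764, 0.0808, 0.06  ]))
post [0.50839628 0.10166957 0.123354  ]
post R 0.163 az 132.2
hub R 0.0 az 0.0
button R 0.1206 az -114.6
bufblock R 0.1425 az -150.2
catch R 0.106 az 178.2
plug R 0.1048 az 120.9
corner [0.7083 0.1572 0.012 ]
corner [ 0.6467 -0.214   0.012 ]
corner [ 0.417  -0.1771  0.012 ]
corner [0.479  0.1939 0.012 ]
top 141 90.0
side 148 107.0
```

```bash
cat >> h.py <<'E'
PIV=np.array([0.618,-0.0195]); RAD=0.165; AZ0=132.2; ZG=0.266
def pose(az,z=ZG):
    a=np.radians(az); p=PIV+RAD*np.array([np.cos(a),np.sin(a)]); return [p[0],p[1],z],[180,0,az]
def force(r,n=4):
    F=[]
    for _ in range(n): F.append(r.sense()["contact_force"]); r.wait(0.02)
    return np.mean(F,0)
def rt(F,az):
    a=np.radians(az); return F[0]*np.cos(a)+F[1]*np.sin(a), F[1]*np.cos(a)-F[0]*np.sin(a)  # radial, tangential(ccw)
E
python3 - <<'E'
import pickle
from h import *
from station import r
s=pickle.load(open("s0.pkl","rb")); d=s["side"]
for n,p in(("pot base near",(112,112)),("pot base left",(70,92)),("jar base",(158,143)),("tumbler base",(108,194)),("lid",(70,160))): print(n,onz(d,*p,0).round(3))
print("pot z if over base", tri(d,(112,45),d,(112,112))if 0 else "")
az=AZ0+1.4
print(r.inverse_kinematics(*pose(az,.40)), r.inverse_kinematics(*pose(az)), r.inverse_kinematics(*pose(205)))
E
```

```text
pot base near [0.517 0.577 0.   ]
pot base left [0.47  0.728 0.   ]
jar base [0.549 0.402 0.   ]
tumbler base [0.399 0.321 0.   ]
lid [0.377 0.468 0.   ]
pot z if over base 
[  7.42403829  -8.0899486   84.07370705   0.         104.01624155
 -36.17596171] [  7.42403829  -7.11632649  96.77649399   0.          90.33983251
 -36.17596171] [ -14.87295257  -13.10756911  102.06769821    0.           91.0398709
 -129.87295257]
```

```bash
python3 - <<'E'
from h import *
from station import r
az=AZ0+1.4
r.reach(*pose(az,.40))
s=r.snapshot("wrist"); cv2.imwrite("pics/w1.png",s["frame"][:,:,::-1])
a=np.radians(AZ0); P=[*(PIV+RAD*np.array([np.cos(a),np.sin(a)])),.122]
import pickle; pickle.dump(s,open("w1.pkl","wb"))
print("expected post top px",proj(s,P),"hub",proj(s,[*PIV,.085]),"clock",r.sense()["clock"],r.sense()["tcp_pos"])
E
```

```text
expected post top px [287.53176205 207.18457811] hub [282.38548765 355.01400774] clock 2.3417 [0.50412709 0.10077776 0.39998142]
```

View pics/w1.png

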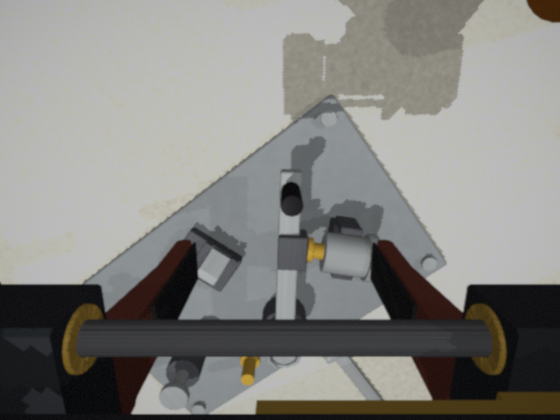

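The wrist view shows the post top at about (291,203) against a predicted (287.5,207), so my estimate agrees within about 3 mm. The plug sits to the right (clockwise), and the grasp bias is on the safe, anticlockwise side. I'll descend and grasp.

```bash
python3 - <<'E'
from h import *
from station import r
az=AZ0+0.7
r.servo_line(*pose(az,.30),speed=.2)
r.servo_line(*pose(az),speed=.08)
F0=force(r); np.save("F0.npy",F0); print("base",F0.round(2))
r.grab(40)
F=force(r)-F0; s=r.sense()
print("grab",F.round(2),"rad,tan",np.round(rt(F,az),2),"open",s["opening"],s["clock"],s["tcp_pos"])
E
```

```text
base [ 0.14 -0.13  0.16]
grab [ 6.23  5.49 -3.32] rad,tan [-0.22 -8.3 ] open 0.017380740696747544 4.7833 [0.5062881  0.10222502 0.26595951]
```

```bash
python3 - <<'E'
from h import *
from station import r
F0=np.load("F0.npy"); az=AZ0+0.7; log=[]
while True:
    step=3.0 if az<AZ0+34 else 0.8
    az+=step
    r.servo_line(*pose(az),speed=.06)
    R,T=rt(force(r,3)-F0,az); log.append((az,-T))
    print(round(az,1),"rad %.1f pull %.1f"%(R,-T))
    L=np.array(log)
    if step<1:
        m=L[:,0]<AZ0+36; k=np.polyfit(L[m,0],L[m,1],1); ex=-T-np.polyval(k,az)
        if ex>4.5 or -T>18.5: print("stop, excess %.1f"%ex); break
    if az>AZ0+78 or abs(R)>12: print("limit"); break
np.save("log.npy",log); s=r.sense(); print(s["clock"],s["opening"],az)
E
```

```text
135.9 rad -0.1 pull 8.7
138.9 rad -0.6 pull 8.7
141.9 rad -0.7 pull 9.0
144.9 rad -1.1 pull 9.2
147.9 rad -1.1 pull 9.2
150.9 rad -1.6 pull 9.4
153.9 rad -1.7 pull 9.3
156.9 rad -2.0 pull 9.2
159.9 rad -2.4 pull 9.7
162.9 rad -2.7 pull 9.9
165.9 rad -3.4 pull 9.9
168.9 rad -3.2 pull 9.9
169.7 rad -3.1 pull 10.0
170.5 rad -3.1 pull 10.3
171.3 rad -3.2 pull 10.6
172.1 rad -3.1 pull 10.7
172.9 rad -3.8 pull 10.9
173.7 rad -2.8 pull 11.0
174.5 rad -3.5 pull 10.5
175.3 rad -3.6 pull 10.9
176.1 rad -3.4 pull 10.6
176.9 rad -3.4 pull 11.1
177.7 rad -3.8 pull 11.1
178.5 rad -3.5 pull 9.3
179.3 rad -4.1 pull 10.6
180.1 rad -3.9 pull 10.9
180.9 rad -4.3 pull 11.3
181.7 rad -4.4 pull 10.4
182.5 rad -4.5 pull 10.7
183.3 rad -3.7 pull 10.9
184.1 rad -4.5 pull 10.6
184.9 rad -3.9 pull 10.3
185.7 rad -4.0 pull 10.3
186.5 rad -4.2 pull 10.4
187.3 rad -4.6 pull 10.7
188.1 rad -4.8 pull 11.4
188.9 rad -5.1 pull 10.9
189.7 rad -4.8 pull 11.0
190.5 rad -5.2 pull 10.7
191.3 rad -4.7 pull 11.2
192.1 rad -4.9 pull 12.8
192.9 rad -4.7 pull 15.8
stop, excess 4.8
17.8833 0.017590690942800507 192.90000000000032
```

The pull has risen 3 N over the last 2.3 mm, which matches the buffer's 1.3 N/mm. Next I'll let back gently and see whether the pull vanishes, meaning the arm is caught.

```bash
python3 - <<'E'
from h import *
from station import r
F0=np.load("F0.npy"); az=192.9
for i in range(8):
    az-=0.6
    r.servo_line(*pose(az),speed=.04)
    R,T=rt(force(r,3)-F0,az); print(round(az,1),"rad %.1f pull %.1f"%(R,-T))
    if -T<1.5: break
s=r.snapshot("side"); cv2.imwrite("pics/s2.png",cv2.resize(s["frame"][150:330,160:400,::-1],(800,600),interpolation=cv2.INTER_CUBIC))
print(r.sense()["clock"])
E
```

```text
192.3 rad -4.9 pull 14.1
191.7 rad -4.4 pull 12.2
191.1 rad -5.0 pull 10.7
190.5 rad -4.6 pull 10.6
189.9 rad -4.7 pull 11.1
189.3 rad -4.4 pull 10.0
188.7 rad -4.8 pull 5.8
188.1 rad -5.8 pull -0.0
20.3333
```

The pull dropped to 0 at azimuth 188.1°, so the catch holds. I'll let go, rise straight up and look.

```bash
python3 - <<'E'
from h import *
from station import r
import pickle
r.let_go()
r.servo_line(*pose(188.1,.36),speed=.12)
S={n:r.snapshot(n) for n in("top","side")}; pickle.dump(S,open("s3.pkl","wb"))
s=S["side"]; cv2.imwrite("pics/s3.png",cv2.resize(s["frame"][150:330,160:400,::-1],(800,600),interpolation=cv2.INTER_CUBIC))
st=r.sense(); print(st["clock"],(st["contact_force"]-np.load("F0.npy")).round(2),st["opening"])
E
```

```text
22.525 [-0.22  0.62  0.23] 0.08789004353721738
```

View pics/s3.png

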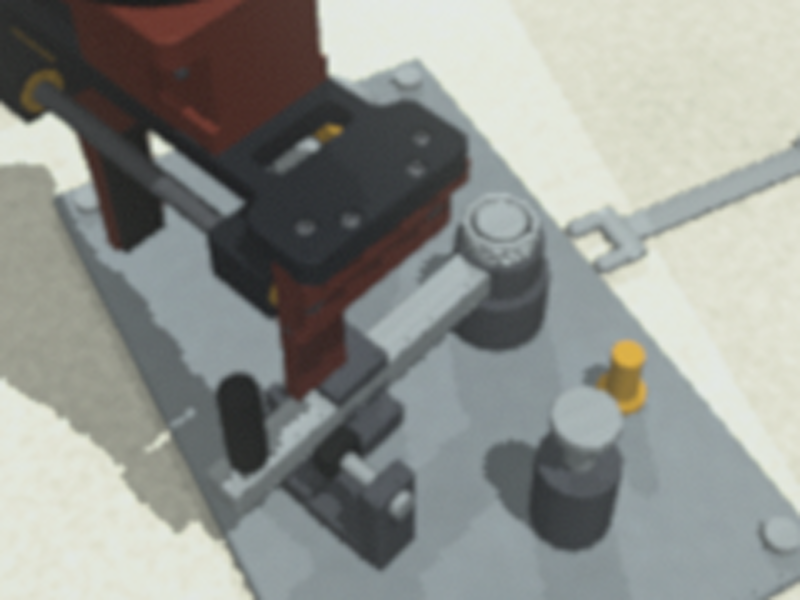

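The arm rests on the catch with the gripper clear and the post at (242,420). The button disc at (587,418) maps to side px (336,275), unchanged, so it is up. Next I'll press it with closed fingers in small steps.

```bash
python3 - <<'E'
from h import *
from station import r
x,y=0.567,-0.129; o=[180,0,170]
r.reach([x,y,.38],o); r.grab(20)
r.servo_line([x,y,.182+.101],speed=.12)
r.wait(.2); f0=force(r)[2]; z=.101; c=None
while z>.082:
    z-=.001; r.servo_line([x,y,.182+z],speed=.02)
    f=force(r,2)[2]-f0; zz=r.sense()["tcp_pos"][2]-.182
    print("tip %.4f Fz %.1f"%(zz,f))
    if c is None and f>1: c=zz
    if f>20 or (c and c-zz>.0085 and f>6): break
np.save("c.npy",c if c else 0)
s=r.snapshot("side"); cv2.imwrite("pics/s4.png",cv2.resize(s["frame"][150:330,160:400,::-1],(800,600),interpolation=cv2.INTER_CUBIC))
print(r.sense()["clock"])
E
```

```text
tip 0.0999 Fz 0.1
tip 0.0989 Fz -0.0
tip 0.0979 Fz -0.3
tip 0.0969 Fz -0.2
tip 0.0960 Fz 0.0
tip 0.0954 Fz 1.9
tip 0.0952 Fz 6.0
tip 0.0946 Fz 8.3
tip 0.0940 Fz 9.5
tip 0.0932 Fz 9.4
tip 0.0923 Fz 10.6
tip 0.0915 Fz 11.1
tip 0.0906 Fz 11.6
tip 0.0897 Fz 12.2
tip 0.0888 Fz 12.2
tip 0.0862 Fz 3.8
tip 0.0841 Fz 4.5
tip 0.0831 Fz 4.3
tip 0.0823 Fz 5.3
31.15
```

View pics/s4.png

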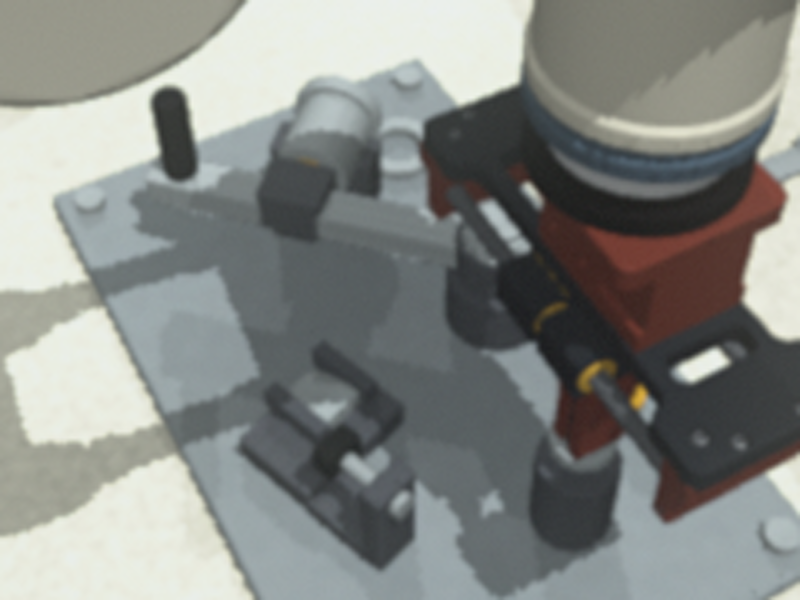

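The force fell from 12.2 to 3.8 N at about 7 mm of travel, and the arm has flown home: post at (170,95), striker against the fitting. I'll retract and check how far the plug has been driven.

```bash
python3 - <<'E'
from h import *
from station import r
import pickle
r.servo_line([.567,-.129,.36],speed=.12)
r.reach([.45,-.30,.42],[180,0,170])
r.let_go(); r.wait(.3)
S={n:r.snapshot(n) for n in("top","side")}; pickle.dump(S,open("s5.pkl","wb"))
s0=pickle.load(open("s0.pkl","rb"))
f=lambda s:cv2.resize(s["frame"][150:290,170:330,::-1],(640,560),interpolation=cv2.INTER_CUBIC)[:,120-120:400]
cv2.imwrite("pics/cmp.png",np.hstack([f(s0["top"]),f(S["top"])]))
for n in("top","side"):  # post top: dark blob
    for q in(s0[n],S[n]):
        g=q["frame"].max(2); m=(g<38).astype(np.uint8); k,_,st,ce=cv2.connectedComponentsWithStats(m)
        print(n,[(ce[i].round(1).tolist(),int(st[i,4])) for i in range(1,k) if 15<st[i,4]<400 and 180<ce[i][0]<260 and 160<ce[i][1]<290])
# brass pixels near the plug, side/top
for n in("top","side"):
    for q in(s0[n],S[n]):
        h=cv2.cvtColor(q["frame"],cv2.COLOR_RGB2HSV); m=(cv2.inRange(h,(12,120,60),(30,255,255))); k,_,st,ce=cv2.connectedComponentsWithStats(m)
        print(n,[(ce[i].round(1).tolist(),int(st[i,4])) for i in range(1,k) if st[i,4]>4])
print(r.sense()["clock"])
E
```

```text
top [([210.5, 259.6], 20)]
top [([209.5, 250.6], 17)]
side []
side []
top [([342.7, 182.9], 157), ([18.2, 223.5], 441), ([234.8, 219.9], 105), ([519.8, 316.0], 124)]
top [([342.7, 182.8], 156), ([18.6, 223.4], 452), ([232.7, 216.0], 36), ([553.4, 329.8], 26)]
side [([71.0, 18.5], 3367), ([62.0, 77.8], 5), ([157.5, 126.4], 1031), ([252.2, 201.6], 26), ([347.4, 262.6], 177)]
side [([157.2, 126.3], 1016), ([352.6, 306.5], 102), ([529.4, 410.0], 306)]
34.7417
```

View pics/cmp.png

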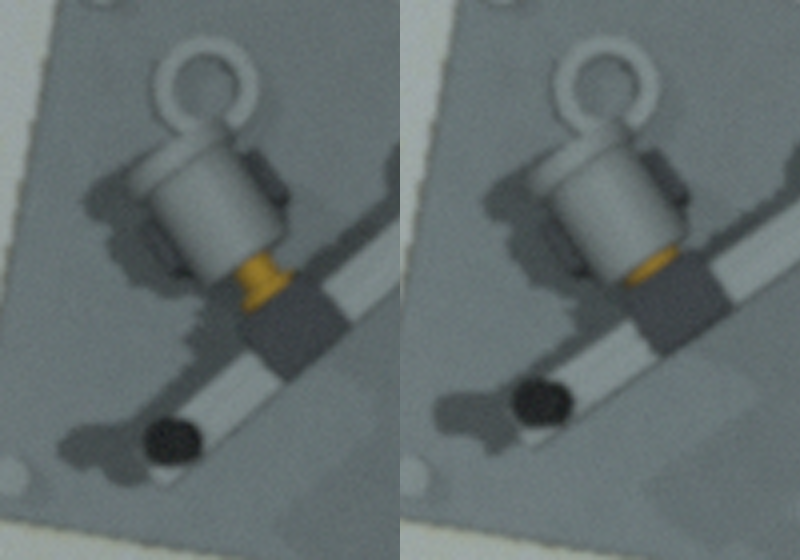

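In the comparison, the left (before) shows the plug's shank and head. The right (after) shows only the roughly 5 mm head flush against the fitting. The post top went from (173,441) to (142,402), about 17.6 mm or 0.107 rad, which puts the swing at about 0. I'm handing in.

```bash
python3 - <<'E'
from station import r
s=r.sense(); print(s["clock"],s["contact_force"].round(2)); r.hand_in()
E
```

```text
34.7417 [ 0.66 -0.11  0.78]
the job is handed in; nothing more can be done
```

The plug looks fully seated and the job is handed in, at about 35 s on the robot's clock.

- **Drawing back:** I gripped the post and drew the arm round until the pull rose from about 11 N to 15.8 N. That is light buffer contact, roughly 4 mm of post travel. I did not see a clear ramp bump or click on the way.
- **Catch:** I let the arm back and the pull fell to 0 N, so I opened the gripper and lifted clear. The side picture then showed the catch holding the arm on its own.
- **Trip:** I pressed the button with closed fingers. The force peaked at 12.2 N and the catch let go at about 7 mm of travel. I pressed on to about 13 mm, near the bottom, at about 5 N. The arm flew home while the gripper was over the button, outside the arm's path.

**Last checks:**
- **Plug:** only the plug's head, about 5 mm, still shows against the fitting.
- **Swing:** the post moved about 17.6 mm (0.107 rad) past its starting place, so the swing is about 0. That is about 11 mm at the plug, and I can't rule out its being about a millimetre short from these pictures.
- **Robot:** it was clear of everything, with under 1 N at the wrist.
- **Bench:** the loose brass piece and the jar had not moved. The arm blocked the view of the timer and some other objects in the last pictures, so I did not recheck those.

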